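# Find the fitted power module by weight and present it over the rail

## Robot

A 6-joint arm with a two-finger parallel gripper is mounted at the origin on the work surface. World frame = base frame: x ahead of the robot, y to its left, z up, the work surface at z = 0. Lengths are in m, angles in degrees, forces in N, time in s.
With the tool pointing down it reaches from about 0.375 to 0.925 m from the base axis. Payload 5.7 kg.
Tool frame: the origin (TCP) lies between the finger pads; the fingertips stand 17 mm ahead of it and the grasp point (between the pads) lies 2 mm behind it (manip.nose_length is the distance from the TCP to the fingertips, in m); z points along the fingers, y is the line along which they close (so a half turn about z gives the same grasp; the last joint's range is limited). The gripper opens to 85 mm and grips with 20 to 120 N. Pads are 22 mm wide; open, the fingers measure 114 mm over their backs; the gripper's body (76 mm by 85 mm) begins 54 mm behind the grasp point. The pads swing forward as they close: fully open they stand 13 mm farther back than shut.
Start: joints at [68.405, 20.558, 86.54, -0, 72.909, -6.595], TCP at [0.155, 0.58, 0.248] pointing down, gripper open.
Joint ranges: [-170.27, 170.27], [-57.76, 135], [12.27, 136.19], [-55.21, 235.2], [11.17, 155.16], [-170.74, 170.74]. Speed limits (degrees/s): [136.94, 136.94, 180, 180, 180, 180].

## Interface

Orientations are given as [roll, pitch, yaw] about the fixed x, y, z axes, in that order (R = Rz(yaw) Ry(pitch) Rx(roll)).
In Python, from cell import readout, cams, job, manip gives the robot as it stands.
- The arm moves only by the tool arm_command, never from a script. Its argument "deltas" is a list of rows, each a list of 3 entries, a list of its own where there are three numbers: the shift along the tool's x, y, z in mm, then the turn, a rotation vector about the tool's x, y, z in rad, then the opening, from -1 (shut) to 1 (fully open). A call has 1 to 10 rows; each row shifts and turns the commanded pose from where the row before left it, along the tool's axes as they then stand; what a row does not reach is not made up. A row lasts 1/8 s, in which the tool goes at most 62.5 mm and 10.7 degrees, less where a joint would pass 70% of its speed; a pose out of reach is approached as far as the arm can. A call is refused whole if a number of a shift passes 62.5 or a number of a turn 0.188, either way. A call with a gripper value outside its range is refused whole. The fingers move at their own pace and stop on an object; the grip force is fixed at half the most. Time passes only in rows, so rows that do not move let the fingers close. It gives the time, the measured TCP pose, the force, the opening and the grip force at its end, in the units of the state.
- readout.observe(): the state, without advancing time (a new reading comes with each control period).
- cams.read_camera(name): name is "scene" or "side" or "wrist"; returns (picture, depth): 400x640x3 uint8, blue, green, red; 400x640 float32, m along the optical axis (not along the pixel's ray), 0 where there is no reading.
- cams.camera_model(name): a dict with "fx", "fy", "cx", "cy" (pixels), "origin" and "rotation" of the camera in the world; the wrist camera has in their place "hand_eye" (4x4, takes a point from camera to tool coordinates, whose origin is the TCP and whose axes are the flange's). Camera axes: x right, y down, z forward; pixel columns grow to the right and rows downward; lengths in m; the calibration is good to about 2 mm. A picture is of the moment at which its call begins: read the wrist's pose just before it. camera_model takes no time and is no camera call.
- job.sign_off(): hands the job in; it is judged then, once.
The state is a dict: "time_s": time; "q": joint angles; "joint_velocities": joint speeds; "tau": joint torques, N m; "tool_pos": TCP position; "tcp_rot": TCP orientation; "force": force on the tool from outside, world axes, zero at the start; "torque": the same for the moment, N m; "gripper_width": opening from 0.0 (shut) to 1.0 (fully open); "grasp_force": force on a finger pad.
Only numpy, scipy, OpenCV 4.12 (cv2) and the standard library are available. Lean on these libraries where they do the work, as an engineer would, in place of code of your own. Each camera call takes 0.05 s, during which the arm holds its last target. There are 200 camera calls.

## Task

Two power modules of identical look stand on the bench; one is fitted with its transformer and so clearly heavier, the other is nearly an empty shell. Lift each in turn and feel which is the heavier; stand the lighter one on its edge, all the way down and gently, in any slot of the slotted rack and let go of it, then finish while still holding the heavier one still and upright in the gripper, a hand's breadth or two above the middle of the rail on the back plate and turned square across the rail, as it would be mounted. Keep both modules upright throughout, and leave the screwdriver, the jar and the terminal strip where they are.

Things in the scene. Friction and masses are not known exactly. Their poses are not given: they have to be found in the camera images.
- module_a: grey slim closed housing standing on its narrow edge: 90 mm long (x), 36 mm thick (y), 75 mm high (z), smooth sides; 0.15 to 0.55 kg, balanced about its middle. Origin: centre of its underside. Looks exactly like module_b; either of the two may be the heavier, by at least 0.15 kg. To be gripped across its 36 mm thickness, near the top, from above
- module_b: grey slim closed housing standing on its narrow edge: 90 mm long (x), 36 mm thick (y), 75 mm high (z), smooth sides; 0.15 to 0.55 kg, balanced about its middle. Origin: centre of its underside. Looks exactly like module_a; either of the two may be the heavier, by at least 0.15 kg. To be gripped across its 36 mm thickness, near the top, from above
- rack: fixed aluminium rack: foot plate 110 x 196 x 5 mm, on it three parallel open-ended slots, 64 mm apart along its y, each 100 mm long (rack's x), 44 mm wide, flared at the top; walls end 41 mm above the bench. Origin: centre of its underside. A module stands lengthwise in a slot, on its floor 5 mm above the bench. All slots start empty
- slot1 (a point): centre of the floor of the rack's slot at its -y side; x along the slot
- slot2 (a point): centre of the floor of the rack's middle slot; x along the slot
- slot3 (a point): centre of the floor of the rack's slot at its +y side; x along the slot
- backplate: fixed steel plate lying on the bench, 160 mm (x) x 130 mm (y) x 3 mm, with a 35 mm wide aluminium top-hat rail, 11 mm high over the bench, along its y through its middle. Origin: centre of its underside. Square across the rail: the module's length along the plate's x, either way round
- rail_mid (a point): middle of the rail's length and width, at its top, 11 mm above the bench
- screwdriver: red-handled screwdriver, 180 mm long, lying on the bench; leave alone. Origin: under its middle, x along it towards the tip
- screw_jar: small whitish translucent jar of 52 mm diameter, 60 mm high, with a white cap; leave alone. Origin: centre of its underside
- terminal_strip: short strip of grey and yellow terminals, 45 x 90 mm, 36 mm high; leave alone. Origin: centre of its underside
Not all that is in view belongs to the job. Of the things that look like the rack, the smallest one is meant.

How it is judged:
By the outcome, as a careful person would: the job done as asked, in the order asked, and still so for the second after the job is handed in, while the arm keeps its last pose, push and grip.
It also fails if it takes over 72 s, if anything falls off the work surface, if the arm or the gripper's body presses on something with over 40 N, if the wrist force passes 120 N, or if a joint passes its speed limit or range.

## Working session

There is one attempt and no reset: what is moved stays moved. The work goes in short steps, Python scripts to look and compute and a tool call to move; the robot and the scene stay as the last step left them, time stands still between calls to the robot, and variables do not carry over. Pictures are saved under pics/ and viewed, at most 10 in all, crops included, and the job is handed in when it is done.

Besides the shell and the picture viewer there is one more tool, called as name(argument=value, ...) on one line, values as JSON. arm_command: Moves the arm, as the interface text tells. Its arguments: {"type":"object","properties":{"deltas":{"type":"array"}},"required":["deltas"]}

```bash
mkdir -p pics; cat > h.py <<'E'
import numpy as np,cv2
from cell import readout,cams,job,manip
from scipy.spatial.transform import Rotation as R
def cloud(name):
    s=readout.observe(); im,d=cams.read_camera(name); m=cams.camera_model(name)
    v,u=np.mgrid[:400,:640]
    p=np.stack([(u-m['cx'])/m['fx']*d,(v-m['cy'])/m['fy']*d,d],-1)
    if 'hand_eye' in m:
        H=np.array(m['hand_eye']); p=p@H[:3,:3].T+H[:3,3]
        p=p@R.from_euler('xyz',s['tcp_rot'],degrees=True).as_matrix().T+s['tool_pos']
    else: p=p@np.array(m['rotation']).T+np.array(m['origin'])
    p[d==0]=np.nan
    return im,p
E
python3 - <<'E'
from h import *
print(readout.observe())
a=[]
for n in("scene","side"):
    im,p=cloud(n); np.savez(n,im=im,p=p); a.append(im); m=cams.camera_model(n); print(n,m)
    cv2.imwrite(f"pics/{n}.png",im)
E
```

```text
{'time_s': 0.0, 'q': array([ 6.84059215e+01,  2.05974212e+01,  8.65996797e+01,  4.32019910e-04,
        7.29074641e+01, -6.59490931e+00]), 'joint_velocities': array([ 0.00582149,  0.0322991 , -0.00630392, -0.01235851, -0.01577049,
        0.01175916]), 'tau': array([-1.22805337e-03, -5.27603638e+01, -2.78621435e+01, -1.41794271e-04,
        1.27971946e-02, -4.35228992e-05]), 'tool_pos': array([0.15504933, 0.57894894, 0.24745429]), 'tcp_rot': array([-1.79896174e+02, -1.24191373e-02,  1.65000692e+02]), 'force': array([ 0.22018331,  0.62647482, -1.02658843]), 'torque': array([-0.01174223, -0.01993655,  0.04329009]), 'grasp_force': 0.0, 'gripper_width': 1.0021831566063784}Traceback (most recent call last):
  File "<stdin>", line 5, in <module>
  File "h.py", line 11, in cloud
    else: p=p@np.array(m['rotation']).T+np.array(m['origin'])
            ~~~~~~~~~~~~~~~~~~~~~~~~~~~^~~~~~~~~~~~~~~~~~~~~~
ValueError: operands could not be broadcast together with shapes (400,640) (3,)
```

The camera "rotation" is a 3-vector, so probably roll, pitch, yaw in degrees. I'll convert it that way.

```bash
sed -i "s/np.array(m\['rotation'\]).T/R.from_euler('xyz',m['rotation'],degrees=True).as_matrix().T/" h.py
python3 - <<'E'
from h import *
for n in("scene","side"):
    im,p=cloud(n); np.savez(n,im=im,p=p); m=cams.camera_model(n); print(n,m)
    cv2.imwrite(f"pics/{n}.png",im)
    z=p[...,2]; print(np.nanpercentile(z,[1,10,30,50,70,90,99]), np.isnan(z).mean())
E
```

```text
scene {'fx': 422.9364915932168, 'fy': 422.9364915932168, 'cx': 315.18133775931636, 'cy': 205.32886877805916, 'origin': array([1.27242684, 0.14224019, 0.78388126]), 'rotation': array([-132.53452533,   -1.11146142,   99.63461622])}
[-7.50834449e-01 -5.27714945e-02 -1.71785571e-05  1.45030682e-03
  5.51033128e-03  1.32522677e-01  3.56003647e-01] 0.00397265625
side {'fx': 393.2018226889883, 'fy': 393.2018226889883, 'cx': 309.9815430860431, 'cy': 200.1711673741363, 'origin': array([ 0.44510388, -0.64284375,  0.70855235]), 'rotation': array([-1.35603724e+02, -9.22903857e-02, -4.15547071e+00])}
[-7.57399241e-01 -7.48685798e-01 -4.59432469e-02 -3.21837888e-04
  1.22938361e-03  5.52669460e-02  3.40490152e-01] 0.00427734375
```

View pics/scene.png

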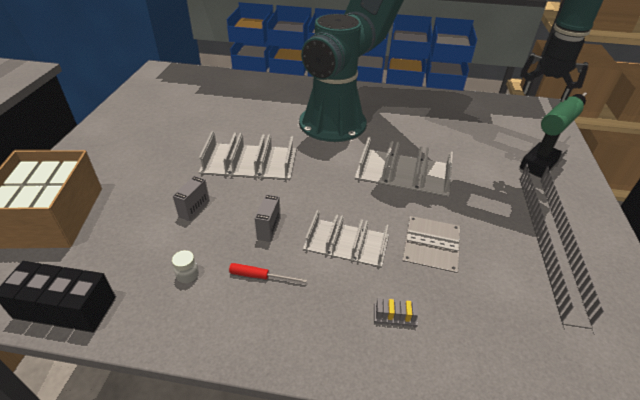

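View pics/side.png

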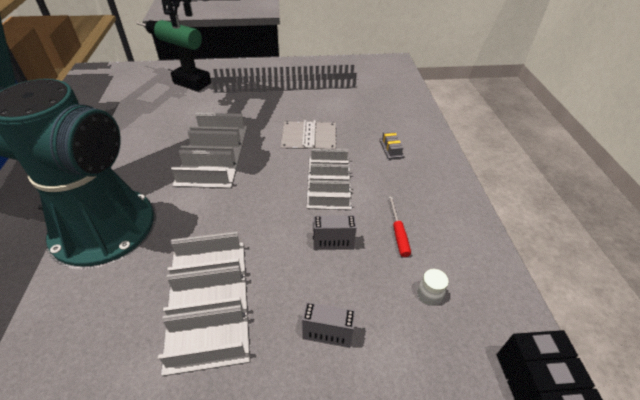

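The scene view shows modules at px (191,199) and (267,217), three rack-like things with the smallest at (347,240), the back plate at (433,243), the jar at (184,264), the screwdriver at (268,273) and the strip at (395,312). The side view agrees, with modules at (328,325) and (334,232), the rack at (330,180) and the plate at (309,134). Next I'll measure them from the depth.

```bash
python3 - <<'E'
from h import *
def rect(q,t):
    r=cv2.minAreaRect((q[:,:2]*1000).astype(np.float32)); print(t,len(q),'c',np.round(r[0],1),'size',np.round(r[1],1),'ang',round(r[2],2),'z',np.round(np.percentile(q[:,2],[2,50,98])*1000,1))
boxes={'scene':dict(A=(165,170,215,228),B=(248,190,290,245),rack=(296,205,393,272),plate=(400,210,465,275),strip=(370,292,422,330),jar=(165,245,203,290)),
 'side':dict(A=(295,295,362,352),B=(305,208,362,256),rack=(300,146,358,212),plate=(275,116,342,150),strip=(375,128,408,162),jar=(412,262,455,308))}
P={}
for n in boxes:
    f=np.load(n+'.npz');p=f['p']
    for k,(a,b,c,d) in boxes[n].items():
        q=p[b:d,a:c].reshape(-1,3); q=q[~np.isnan(q[:,2])]; P.setdefault(k,[]).append(q)
        if k in'AB': rect(q[(q[:,2]>.066)&(q[:,2]<.085)],n+k+' top')
        if k=='rack':
            rect(q[(q[:,2]>.03)&(q[:,2]<.05)],n+' rack walls'); rect(q[(q[:,2]>.003)&(q[:,2]<.05)],n+' rack all')
        if k=='plate':
            rect(q[(q[:,2]>.0017)&(q[:,2]<.02)],n+' plate'); rect(q[(q[:,2]>.0075)&(q[:,2]<.02)],n+' rail')
        if k in('strip','jar'): rect(q[q[:,2]>.02],n+k)
for k,t in(('A',.066),('B',.066),('rack',.03),('rack',.003),('plate',.0075)):
    q=np.vstack(P[k]); rect(q[(q[:,2]>t)&(q[:,2]<.09)],'both '+k+str(t))
# wall clusters along rack, top-down map
q=np.vstack(P['rack']); q=q[(q[:,2]>.034)&(q[:,2]<.05)]
np.save('rackw',q)
w=np.vstack([*P['rack']]); g=np.zeros((300,300),np.uint8)
x0,y0=np.nanmin(q[:,:2],0)-.03
hm=np.zeros((260,260))
ij=((w[:,:2]-[x0,y0])*1000).astype(int); ok=((ij>=0)&(ij<260)).all(1)
np.maximum.at(hm,(ij[ok,0],ij[ok,1]),w[ok,2]); print('origin',x0,y0)
cv2.imwrite('pics/hm.png',cv2.resize(np.clip(hm*5000,0,255).astype(np.uint8),None,fx=2,fy=2))
E
```

```text
sceneA top 410 c [ 502.  -304.3] size [40.4 93.2] ang 74.33 z [67.1 75.2 78.5]
sceneB top 434 c [537.1 -88.7] size [37.2 93.5] ang 87.12 z [67.7 75.5 78.4]
scene rack walls 526 c [548.  114.1] size [184.4 103.2] ang 84.23 z [31.4 40.1 44. ]
scene rack all 2932 c [527.9 110.5] size [229.7 255.5] ang 10.59 z [ 3.2  6.3 42.3]
scene plate 2885 c [498.4 332.6] size [248.5 173.5] ang 1.24 z [ 1.8  4.1 12.6]
scene rail 249 c [513.1 325.1] size [126.5 145.6] ang 85.25 z [ 7.6 11.2 14.8]
scenestrip 723 c [741.8 240.2] size [37.  82.3] ang 3.8 z [21.3 35.8 39.1]
scenejar 553 c [ 719.2 -233.5] size [48. 50.] ang 64.13 z [22.4 56.7 62.5]
sideA top 1093 c [ 502.5 -307.5] size [37.5 89.7] ang 74.88 z [67.7 75.1 77.9]
sideB top 640 c [537.5 -92.9] size [38.7 89.6] ang 85.52 z [67.1 74.9 77.4]
side rack walls 903 c [549.2 111.5] size [189.   99.4] ang 83.71 z [30.3 37.1 41.9]
side rack all 2481 c [549.8 134.1] size [258.  147.2] ang 86.86 z [ 3.5 22.5 41.4]
side plate 1213 c [510.6 336.8] size [170.4 206.2] ang 86.33 z [ 1.8  3.3 11.5]
side rail 96 c [510.6 321.6] size [122.8  35. ] ang 83.87 z [ 7.8 11.  13.7]
sidestrip 311 c [741.5 235.9] size [36.1 85.2] ang 5.98 z [21.  34.7 38.1]
sidejar 722 c [ 716.7 -240.8] size [48.6 47.4] ang 16.37 z [22.6 58.1 61.9]
both A0.066 1503 c [ 501.8 -305.1] size [41.9 93.2] ang 74.84 z [67.3 75.1 78. ]
both B0.066 1074 c [537.  -90.8] size [41.4 93.5] ang 87.16 z [67.3 75.1 77.9]
both rack0.03 1429 c [547.6 111.6] size [189.2 103.6] ang 84.06 z [30.3 38.3 43. ]
both rack0.003 5413 c [524.7 127.3] size [229.7 289.8] ang 10.59 z [ 3.2  8.4 41.9]
both plate0.0075 370 c [510.5 295.2] size [186.5 145.6] ang 85.57 z [ 7.7 11.3 41.1]
origin 0.45992705922033406 -0.015920698410482798
```

View pics/hm.png

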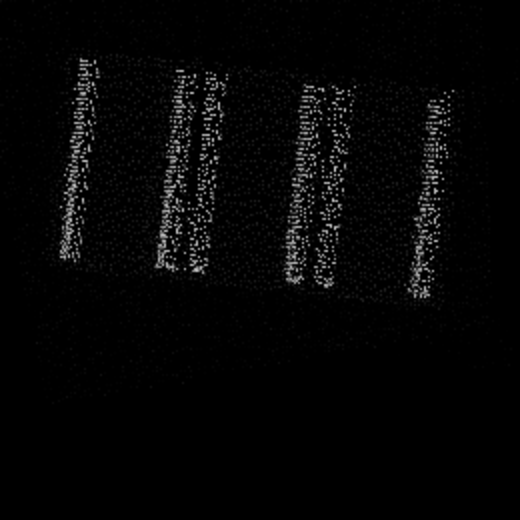

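The sizes check out: module tops are about 37x90 at 75 mm high, and the rack walls are 40 mm high, 100 long, with 64 mm pitch. Next: hover over B and refine with the wrist camera.

```bash
cat >> h.py <<'E'
def togo(x,y,z,yaw):
    s=readout.observe(); M=R.from_euler('xyz',s['tcp_rot'],degrees=True)
    T=R.from_euler('xyz',[180,0,yaw],degrees=True)
    d=M.inv().apply(np.array([x,y,z])-s['tool_pos']*1000)
    print('t',s['time_s'],'at',np.round(s['tool_pos']*1000,1),np.round(s['tcp_rot'],2),'w',round(s['gripper_width'],3),'gf',round(s['grasp_force'],1),'F',np.round(s['force'],2))
    print('shift',np.round(d,1),'rot',np.round((M.inv()*T).as_rotvec(),4))
def module():
    im,p=cloud('wrist'); z=p[...,2]; m=((z>.066)&(z<.09)).astype(np.uint8)
    n,l,st,c=cv2.connectedComponentsWithStats(m)
    for i in range(1,n):
        if st[i,4]>400:
            q=p[l==i]; r=cv2.minAreaRect((q[:,:2]*1000).astype(np.float32)); print('obj',np.round(r[0],1),np.round(r[1],1),round(r[2],2),'z',np.round(np.median(q[:,2])*1000,1),st[i])
    return im,p
E
python3 - <<'E'
from h import *
togo(537,-91,200,176.4)
E
```

```text
t 0.15 at [155.1 579.1 247.6] [-1.7992e+02 -1.0000e-02  1.6500e+02] w 1.001 gf 0.0 F [-1.01 -0.48  0.45]
shift [-542.3 -548.3   48.3] rot [-0.0014 -0.0003 -0.199 ]
```

arm_command(deltas=[[[-27,-27.4,0],[0,0,0],1],[[-27,-27.4,0],[0,0,0],1],[[-27,-27.4,0],[0,0,0],1],[[-27,-27.4,0],[0,0,0],1],[[-27,-27.4,0],[0,0,0],1],[[-27,-27.4,0],[0,0,0],1],[[-27,-27.4,0],[0,0,0],1],[[-27,-27.4,0],[0,0,0],1],[[-27,-27.4,0],[0,0,0],1],[[-27,-27.4,0],[0,0,0],1]])

```text
time_s: 1.4
tool_pos: [0.3455, 0.2438, 0.2482]
tcp_rot: [-180.0, -0.0, 165.0]
force: [1.0, 0.2, -0.3]
gripper_width: 1.001
grasp_force: 0.0
```

arm_command(deltas=[[[-27,-27.4,4],[0,0,0],1],[[-27,-27.4,4],[0,0,0],1],[[-27,-27.4,6],[0,0,0],1],[[-27,-27.4,6],[0,0,0],1],[[-27,-27.4,6],[0,0,0],1],[[-27,-27.4,6],[0,0,0],1],[[-27,-27.4,6],[0,0,0],1],[[-27,-27.4,6],[0,0,-0.1],1],[[-27,-27.4,4],[0,0,-0.1],1],[[0,0,0],[0,0,0],1]])

```text
time_s: 2.65
tool_pos: [0.5209, -0.0562, 0.1999]
tcp_rot: [-180.0, 0.0, 176.3]
force: [-0.5, 0.6, 0.3]
gripper_width: 0.996
grasp_force: 0.0
```

```bash
python3 - <<'E'
from h import *
im,p=module(); cv2.imwrite('pics/w1.png',im); togo(537,-91,120,176.4)
E
```

```text
obj [ 502.1 -306.3] [38.7 91. ] 74.87 z 75.0 [   3  138   60  106 5044]
obj [537.  -90.9] [36.3 90.6] 87.05 z 75.2 [ 257  165   45   97 3959]
t 2.7 at [519.5 -54.8 199.8] [ 1.7999e+02 -5.0000e-02  1.7631e+02] w 0.999 gf 0.0 F [ 0.29  0.71 -0.2 ]
shift [-19.9 -35.   79.8] rot [ 0.0002 -0.0008 -0.0015]
```

View pics/w1.png

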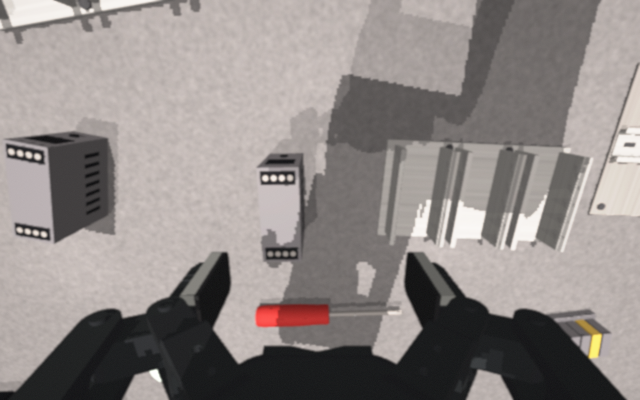

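The wrist view shows B at px (281,205), A at (57,185) and the rack at (490,195), which agrees with the fixed cameras. B is at (537, -91) with yaw -3, and A at (502, -306) with yaw -15. Grasping B.

arm_command(deltas=[[[-10,-18,0],[0,0,-0.012],1],[[-10,-17,20],[0,0,0],1],[[0,0,30],[0,0,0],1],[[0,0,30],[0,0,0],1],[[0,0,20],[0,0,0],1],[[0,0,0],[0,0,0],1]])

```text
time_s: 3.45
tool_pos: [0.5353, -0.0886, 0.0991]
tcp_rot: [179.9, -0.2, 177.2]
force: [-0.1, 1.2, -0.1]
gripper_width: 0.999
grasp_force: 0.0
```

```bash
python3 - <<'E'
from h import *
togo(537,-91,61,177)
E
```

```text
t 3.45 at [535.3 -88.6  99.1] [179.93  -0.24 177.16] w 0.999 gf 0.0 F [-0.09  1.23 -0.13]
shift [-2.  -2.3 38.1] rot [ 0.0011 -0.0042  0.0027]
```

arm_command(deltas=[[[-2,-2,20],[0,0,0],1],[[0,0,18],[0,0,0],1],[[0,0,0],[0,0,0],1],[[0,0,0],[0,0,0],-1],[[0,0,0],[0,0,0],-1],[[0,0,0],[0,0,0],-1],[[0,0,0],[0,0,0],-1],[[0,0,0],[0,0,0],-1],[[0,0,0],[0,0,0],-1]])

```text
time_s: 4.58
tool_pos: [0.5397, -0.0922, 0.0633]
tcp_rot: [-180.0, 0.1, 177.1]
force: [-0.4, 1.2, 5.8]
gripper_width: 0.409
grasp_force: 59.2
```

```bash
python3 - <<'E'
from h import *
togo(537,-91,141,177)
E
```

```text
t 4.575 at [539.7 -92.2  63.3] [-1.7999e+02  7.0000e-02  1.7714e+02] w 0.409 gf 59.2 F [-0.44  1.21  5.83]
shift [  2.7   1.1 -77.7] rot [-0.0002  0.0012  0.0025]
```

arm_command(deltas=[[[0,0,-5],[0,0,0],-1],[[0,0,-15],[0,0,0],-1],[[0,0,-20],[0,0,0],-1],[[0,0,-15],[0,0,0],-1],[[0,0,-5],[0,0,0],-1],[[0,0,0],[0,0,0],-1],[[0,0,0],[0,0,0],-1],[[0,0,0],[0,0,0],-1]])

```text
time_s: 5.58
tool_pos: [0.5387, -0.0921, 0.1217]
tcp_rot: [180.0, -0.1, 177.1]
force: [0.5, 0.9, -2.7]
gripper_width: 0.408
grasp_force: 60.0
```

```bash
cat >> h.py <<'E'
def weigh(n=8):
    f=[]
    for i in range(n):
        s=readout.observe(); f.append([*s['force'],s['tau'][1],s['tau'][2]]); cams.read_camera('wrist')
    f=np.array(f); print('F,tau',np.round(f.mean(0),2),'sd',np.round(f.std(0),2),'q',np.round(s['q'],2))
E
python3 - <<'E'
from h import *
weigh(); togo(537,-91,63,177)
E
```

```text
F,tau [ -0.25   0.16  -2.41 -51.88 -21.64] sd [0.37 0.66 0.38 0.08 0.02] q [-1.6940e+01  2.4720e+01  1.0089e+02 -1.0000e-02  5.4400e+01 -1.0408e+02]
t 5.975 at [539.2 -92.2 122.3] [-179.99   -0.    177.15] w 0.41 gf 60.0 F [ 0.03 -0.82 -2.44]
shift [ 2.3  1.1 59.3] rot [-0.0001 -0.0001  0.0025]
```

B reads 2.4 N, about 0.25 kg, which suggests it is the lighter one. I still have to feel A, so I'll set B down gently where it was.

arm_command(deltas=[[[0,0,10],[0,0,0],-1],[[0,0,20],[0,0,0],-1],[[0,0,18],[0,0,0],-1],[[0,0,6],[0,0,0],-1],[[0,0,2],[0,0,0],-1],[[0,0,1],[0,0,0],-1],[[0,0,1],[0,0,0],-1],[[0,0,1],[0,0,0],-1],[[0,0,0],[0,0,0],-1],[[0,0,0],[0,0,0],-1]])

```text
time_s: 7.22
tool_pos: [0.5393, -0.0922, 0.0634]
tcp_rot: [-180.0, 0.0, 177.1]
force: [-0.0, 0.7, -1.1]
gripper_width: 0.413
grasp_force: 59.9
```

arm_command(deltas=[[[0,0,0.5],[0,0,0],-1],[[0,0,0.5],[0,0,0],-1],[[0,0,0],[0,0,0],-1],[[0,0,0],[0,0,0],1],[[0,0,0],[0,0,0],1],[[0,0,0],[0,0,0],1],[[0,0,0],[0,0,0],1],[[0,0,0],[0,0,0],1],[[0,0,0],[0,0,0],1]])

```text
time_s: 8.35
tool_pos: [0.5392, -0.0922, 0.0623]
tcp_rot: [-180.0, -0.0, 177.1]
force: [0.1, -0.3, 0.4]
gripper_width: 0.999
grasp_force: 0.0
```

arm_command(deltas=[[[0,0,-20],[0,0,0],1],[[0,0,-30],[0,0,0],1],[[0,0,-30],[0,0,0],1],[[0,0,-10],[0,0,0],1],[[0,0,0],[0,0,0],1]])

```text
time_s: 8.98
tool_pos: [0.5394, -0.0923, 0.1525]
tcp_rot: [-180.0, 0.1, 177.1]
force: [0.1, 1.4, -0.5]
gripper_width: 0.998
grasp_force: 0.0
```

```bash
python3 - <<'E'
from h import *
module(); togo(502.1,-306.3,153,164.9)
E
```

```text
obj [ 503.4 -301.1] [28.8 91.1] 74.28 z 74.9 [   0  112   50  131 5625]
obj [536.5 -91.2] [36.1 90.3] 87.01 z 75.2 [ 293  148   53  120 5954]
t 9.025 at [538.8 -92.1 151.8] [ 1.8000e+02 -3.0000e-02  1.7715e+02] w 1.005 gf 0.0 F [-0.1   0.27 -0.25]
shift [  26.  -215.8   -1.2] rot [ 0.     -0.0006  0.2137]
```

B is standing fine. Now over to A.

arm_command(deltas=[[[3,-20,0],[0,0,0],1],[[5,-40,0],[0,0,0],1],[[5,-45,0],[0,0,0],1],[[5,-45,0],[0,0,0],1],[[5,-40,0],[0,0,0],1],[[3,-26,0],[0,0,0.11],1],[[0,0,0],[0,0,0.104],1],[[0,0,0],[0,0,0],1],[[0,0,0],[0,0,0],1]])

```text
time_s: 10.15
tool_pos: [0.5019, -0.3066, 0.1516]
tcp_rot: [180.0, -0.1, 165.0]
force: [-0.6, 0.5, 0.8]
gripper_width: 1.0
grasp_force: 0.0
```

```bash
python3 - <<'E'
from h import *
module(); togo(502.1,-306.3,62,164.9); weigh(4)
E
```

```text
obj [536.6 -95.5] [31.3 91.2] 87.89 z 75.0 [ 587  119   53  131 5932]
obj [ 502.3 -306.7] [36.2 90.7] 75.08 z 75.2 [ 292  153   53  120 5961]
obj [ 542.5 -576.6] [58.9  5.5] 10.65 z 76.5 [   0  307   48   74 1834]
t 10.2 at [ 502.1 -306.5  151.8] [ 1.7999e+02 -6.0000e-02  1.6499e+02] w 1.003 gf 0.0 F [-0.51  0.02  0.49]
shift [-0.1  0.1 89.8] rot [ 0.0002 -0.001   0.0016]
F,tau [-2.200e-01  2.000e-02  1.000e-02 -5.377e+01 -2.356e+01] sd [0.3  0.16 0.42 0.02 0.01] q [-3.8090e+01  2.5380e+01  9.4030e+01 -1.0000e-02  6.0600e+01 -1.1304e+02]
```

arm_command(deltas=[[[0,0,20],[0,0,0],1],[[0,0,30],[0,0,0],1],[[0,0,25],[0,0,0],1],[[0,0,14],[0,0,0],1],[[0,0,0],[0,0,0],1],[[0,0,0],[0,0,0],-1],[[0,0,0],[0,0,0],-1],[[0,0,0],[0,0,0],-1],[[0,0,0],[0,0,0],-1],[[0,0,0],[0,0,0],-1]])

```text
time_s: 11.65
tool_pos: [0.5031, -0.3069, 0.0643]
tcp_rot: [-180.0, 0.1, 164.9]
force: [-1.2, 0.6, 5.9]
gripper_width: 0.409
grasp_force: 61.0
```

arm_command(deltas=[[[0,0,0],[0,0,0],-1],[[0,0,-5],[0,0,0],-1],[[0,0,-15],[0,0,0],-1],[[0,0,-20],[0,0,0],-1],[[0,0,-15],[0,0,0],-1],[[0,0,-5],[0,0,0],-1],[[0,0,0],[0,0,0],-1],[[0,0,0],[0,0,0],-1],[[0,0,0],[0,0,0],-1]])

```text
time_s: 12.78
tool_pos: [0.5021, -0.3063, 0.1226]
tcp_rot: [180.0, -0.1, 164.9]
force: [-0.0, 0.5, -5.5]
gripper_width: 0.414
grasp_force: 60.6
```

```bash
python3 - <<'E'
from h import *
weigh(); togo(502.1,-306.3,62,164.9)
E
```

```text
F,tau [ 1.000e-02 -1.000e-01 -4.990e+00 -5.753e+01 -2.354e+01] sd [0.45 0.4  0.44 0.08 0.02] q [-3.811e+01  2.745e+01  9.548e+01 -1.000e-02  5.708e+01 -1.130e+02]
t 13.175 at [ 502.5 -306.6  123.3] [-1.8000e+02 -1.0000e-02  1.6488e+02] w 0.407 gf 60.6 F [-0.44  0.37 -4.99]
shift [ 0.5  0.2 61.3] rot [-0.0001 -0.0001 -0.0003]
```

A reads 5.0 N and B 2.4 N, so A is the heavier. I'll set A down, then rack B.

arm_command(deltas=[[[0,0,10],[0,0,0],-1],[[0,0,20],[0,0,0],-1],[[0,0,18],[0,0,0],-1],[[0,0,6],[0,0,0],-1],[[0,0,2],[0,0,0],-1],[[0,0,1],[0,0,0],-1],[[0,0,1],[0,0,0],-1],[[0,0,1],[0,0,0],-1],[[0,0,0.5],[0,0,0],-1],[[0,0,0],[0,0,0],-1]])

```text
time_s: 14.42
tool_pos: [0.5027, -0.3068, 0.0644]
tcp_rot: [-180.0, 0.0, 164.9]
force: [-1.2, 1.2, 0.5]
gripper_width: 0.409
grasp_force: 61.2
```

```bash
python3 - <<'E'
from h import *
weigh(3); togo(502.1,-306.3,62,164.9)
E
```

```text
F,tau [ -1.29   0.9    1.6  -55.74 -19.68] sd [0.1  0.18 0.92 0.35 0.07] q [-3.8110e+01  3.2050e+01  9.7900e+01 -1.0000e-02  5.0020e+01 -1.1299e+02]
t 14.575 at [ 502.7 -306.8   64.4] [-1.7998e+02  3.0000e-02  1.6489e+02] w 0.407 gf 61.6 F [-0.93  1.85  3.68]
shift [0.7 0.3 2.4] rot [-0.0003  0.0005 -0.0002]
```

arm_command(deltas=[[[0,0,0],[0,0,0],1],[[0,0,0],[0,0,0],1],[[0,0,0],[0,0,0],1],[[0,0,0],[0,0,0],1],[[0,0,0],[0,0,0],1],[[0,0,-20],[0,0,0],1],[[0,0,-30],[0,0,0],1],[[0,0,-30],[0,0,0],1],[[0,0,-8],[0,0,0],1]])

```text
time_s: 15.7
tool_pos: [0.5035, -0.3075, 0.1537]
tcp_rot: [-179.9, 0.2, 164.9]
force: [0.1, -0.4, -0.4]
gripper_width: 1.004
grasp_force: 0.0
```

arm_command(deltas=[[[2,20,0],[0,0,0],1],[[4,40,0],[0,0,0],1],[[5,45,0],[0,0,0],1],[[5,45,0],[0,0,0],1],[[4,40,0],[0,0,0],1],[[2.5,27,0],[0,0,-0.11],1],[[0,0,0],[0,0,-0.104],1],[[0,0,0],[0,0,0],1],[[0,0,0],[0,0,0],1]])

```text
time_s: 16.82
tool_pos: [0.5366, -0.0907, 0.1509]
tcp_rot: [180.0, -0.1, 177.0]
force: [1.0, -0.2, 0.5]
gripper_width: 0.997
grasp_force: 0.0
```

```bash
cat > rack.py <<'E'
from h import *
def rack():
    im,p=cloud('wrist'); q=p.reshape(-1,3); q=q[~np.isnan(q[:,2])]
    q=q[(q[:,2]>.035)&(q[:,2]<.044)&(abs(q[:,0]-.548)<.09)&(abs(q[:,1]-.112)<.11)]*1000
    r=cv2.minAreaRect(q[:,:2].astype(np.float32)); print('rack',r,len(q))
    best=max(np.arange(-10,-2,.1),key=lambda a:(np.histogram(q[:,1]*np.cos(np.radians(a))-q[:,0]*np.sin(np.radians(a)),np.arange(-50,300,1))[0]**2.).sum())
    a=np.radians(best); v=q[:,1]*np.cos(a)-q[:,0]*np.sin(a); u=q[:,0]*np.cos(a)+q[:,1]*np.sin(a)
    h,e=np.histogram(v,np.arange(-50,300,2)); print('yaw',best,'u',np.percentile(u,[1,50,99]),[(int(e[i]),int(h[i])) for i in range(len(h)) if h[i]>10])
E
python3 - <<'E'
from rack import *
module(); rack(); togo(536.5,-91.2,62,177)
E
```

```text
obj [ 503.3 -300.2] [27.6 91.3] 73.65 z 74.9 [   0  118   48  130 5288]
obj [536.8 -91.1] [36.1 90.8] 87.08 z 75.2 [ 291  153   53  120 5978]
rack ((549.0584716796875, 110.04266357421875), (181.07176208496094, 100.67369079589844), 83.80857849121094) 5525
yaw -6.100000000000014 u [484.61478561 529.83810395 582.86895394] [(76, 73), (78, 400), (80, 222), (82, 44), (126, 226), (128, 612), (130, 269), (132, 164), (134, 12), (140, 136), (142, 530), (144, 244), (190, 294), (192, 687), (194, 303), (196, 135), (198, 12), (204, 188), (206, 677), (208, 246), (210, 13), (254, 16), (256, 11)]
t 16.925 at [537.  -91.3 151.4] [ 1.7999e+02 -5.0000e-02  1.7704e+02] w 1.003 gf 0.0 F [-0.28  0.28  0.26]
shift [ 0.4  0.  89.4] rot [ 0.0002 -0.0009  0.0008]
```

arm_command(deltas=[[[0,0,20],[0,0,0],1],[[0,0,30],[0,0,0],1],[[0,0,25],[0,0,0],1],[[0,0,13],[0,0,0],1],[[0,0,0],[0,0,0],1],[[0,0,0],[0,0,0],-1],[[0,0,0],[0,0,0],-1],[[0,0,0],[0,0,0],-1],[[0,0,0],[0,0,0],-1],[[0,0,0],[0,0,0],-1]])

```text
time_s: 18.18
tool_pos: [0.538, -0.0913, 0.0648]
tcp_rot: [-180.0, 0.1, 177.1]
force: [-0.2, 1.7, 5.7]
gripper_width: 0.41
grasp_force: 60.9
```

arm_command(deltas=[[[0,0,0],[0,0,0],-1],[[0,0,-5],[0,0,0],-1],[[0,0,-20],[0,0,0],-1],[[0,0,-25],[0,0,0],-1],[[0,0,-20],[0,0,0],-1],[[0,0,-5],[0,0,0.054],-1],[[0,0,0],[0,0,0],-1],[[0,0,0],[0,0,0],-1]])

```text
time_s: 19.18
tool_pos: [0.5368, -0.0912, 0.1384]
tcp_rot: [180.0, -0.1, 174.1]
force: [0.3, -0.4, -2.4]
gripper_width: 0.409
grasp_force: 60.3
```

```bash
python3 - <<'E'
from rack import *
module(); rack(); togo(541.8,47.8,138,173.9)
E
```

```text
obj [ 504.9 -295. ] [20.3 91.3] 71.4 z 74.6 [   0  139   39  130 3884]
rack ((546.4083862304688, 86.59968566894531), (134.08309936523438, 100.54593658447266), 83.81231689453125) 6175
yaw -6.400000000000013 u [483.92566368 530.10829927 581.96476194] [(80, 391), (82, 362), (84, 55), (86, 33), (128, 67), (130, 602), (132, 517), (134, 218), (136, 70), (142, 26), (144, 582), (146, 400), (148, 62), (192, 128), (194, 752), (196, 551), (198, 191), (200, 57), (206, 67), (208, 606), (210, 365), (212, 68)]
t 19.275 at [536.9 -91.2 138.3] [ 1.7999e+02 -7.0000e-02  1.7409e+02] w 0.413 gf 60.3 F [-0.54  0.5  -2.01]
shift [  9.4 138.7   0.3] rot [ 0.0001 -0.0012  0.0033]
```

arm_command(deltas=[[[1,15,0],[0,0,0],-1],[[2,30,0],[0,0,0],-1],[[2,35,0],[0,0,0],-1],[[2,33,0],[0,0,0],-1],[[2,20,0],[0,0,0],-1],[[0,5,0],[0,0,0],-1],[[0,0,0],[0,0,0],-1],[[0,0,0],[0,0,0],-1]])

```text
time_s: 20.27
tool_pos: [0.5428, 0.046, 0.1388]
tcp_rot: [-180.0, -0.0, 174.0]
force: [0.0, 0.2, -1.5]
gripper_width: 0.414
grasp_force: 60.4
```

```bash
python3 - <<'E'
from rack import *
togo(541.7,47.5,138,173.9); rack(); im,p=cloud('side'); im2,_=cloud('scene')
cv2.imwrite('pics/s2.png',np.hstack([cv2.resize(im[120:260,260:400],None,fx=2.8,fy=2.8),cv2.resize(im2[150:290,290:430],None,fx=2.8,fy=2.8)]))
E
```

```text
t 20.275 at [542.8  46.  138.8] [-179.97   -0.    174.01] w 0.414 gf 60.4 F [ 0.03  0.16 -1.5 ]
shift [1.2 1.4 0.8] rot [-0.0005 -0.      0.0019]
rack ((548.9987182617188, 112.35479736328125), (185.1051025390625, 100.35082244873047), 83.77216339111328) 4526
yaw -5.900000000000015 u [484.75676158 524.07177738 583.12097279] [(76, 55), (78, 52), (80, 46), (126, 80), (128, 81), (130, 82), (138, 21), (140, 276), (142, 252), (144, 181), (188, 123), (190, 514), (192, 310), (194, 235), (196, 14), (202, 59), (204, 398), (206, 279), (208, 62), (252, 183), (254, 686), (256, 311), (258, 188), (260, 23)]
```

View pics/s2.png

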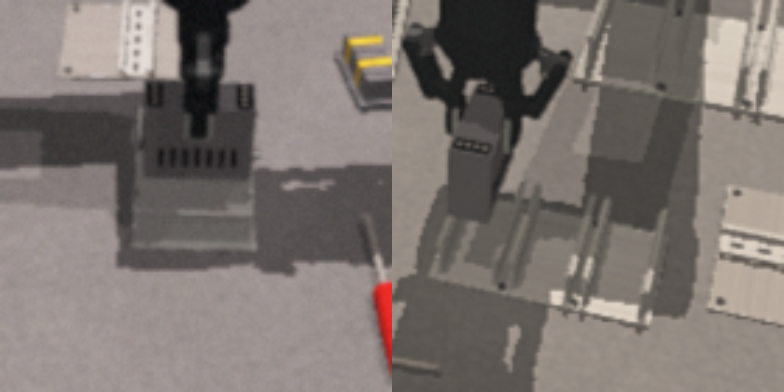

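The left panel (side view) and right panel (scene view) show B held upright over slot 1. The module is at crop px (200,135) and (478,165), in line with the slot. Lowering to just inside the flare.

arm_command(deltas=[[[1,1.8,5],[0,0,0],-1],[[0,0,12],[0,0,0],-1],[[0,0,10],[0,0,0],-1],[[0,0,8],[0,0,0],-1],[[0,0,8],[0,0,0],-1],[[0,0,6],[0,0,0],-1],[[0,0,5],[0,0,0],-1],[[0,0,3],[0,0,0],-1],[[0,0,0],[0,0,0],-1]])

```text
time_s: 21.55
tool_pos: [0.5418, 0.0488, 0.0817]
tcp_rot: [-180.0, -0.0, 174.1]
force: [-0.2, -0.9, -2.2]
gripper_width: 0.407
grasp_force: 60.3
```

```bash
python3 - <<'E'
from h import *
weigh(3); togo(541.8,47.9,70,173.9)
E
```

```text
F,tau [ -0.1   -0.07  -2.2  -52.69 -19.07] sd [0.38 0.57 0.23 0.03 0.02] q [-2.1300e+00  2.7890e+01  1.0307e+02 -1.0000e-02  4.9030e+01 -8.6170e+01]
t 21.7 at [542.1  48.8  82. ] [-1.8000e+02  3.0000e-02  1.7405e+02] w 0.415 gf 60.3 F [ 0.61  0.46 -2.38]
shift [ 0.2 -0.9 12. ] rot [-0.0001  0.0005  0.0026]
```

The lower end is inside the walls with no contact force. Easing down the rest.

arm_command(deltas=[[[0,-0.5,3],[0,0,0],-1],[[0,0,3],[0,0,0],-1],[[0,0,2],[0,0,0],-1],[[0,0,1],[0,0,0],-1],[[0,0,1],[0,0,0],-1],[[0,0,1],[0,0,0],-1],[[0,0,0.5],[0,0,0],-1],[[0,0,0.5],[0,0,0],-1],[[0,0,0],[0,0,0],-1]])

```text
time_s: 22.82
tool_pos: [0.5419, 0.0483, 0.0698]
tcp_rot: [-180.0, 0.0, 174.1]
force: [-0.6, -0.3, -2.5]
gripper_width: 0.414
grasp_force: 60.5
```

```bash
python3 - <<'E'
from h import *
weigh(3); togo(541.8,47.9,70,173.9)
E
```

```text
F,tau [ -0.12  -0.    -2.6  -53.33 -18.39] sd [0.54 0.23 0.64 0.01 0.01] q [-2.1800e+00  2.8950e+01  1.0356e+02 -1.0000e-02  4.7490e+01 -8.6230e+01]
t 22.975 at [541.9  48.3  69.8] [-179.99    0.    174.05] w 0.409 gf 60.5 F [-0.38 -0.56 -2.78]
shift [ 0.  -0.4 -0.2] rot [-0.0001  0.      0.0026]
```

arm_command(deltas=[[[0,0,0.5],[0,0,0],-1],[[0,0,0.5],[0,0,0],-1],[[0,0,0.5],[0,0,0],-1],[[0,0,0],[0,0,0],-1]])

```text
time_s: 23.48
tool_pos: [0.5418, 0.0483, 0.0697]
tcp_rot: [-180.0, 0.0, 174.1]
force: [-3.5, 0.4, 13.4]
gripper_width: 0.411
grasp_force: 62.5
```

```bash
python3 - <<'E'
from h import *
weigh(3); togo(541.8,47.9,70,173.9)
E
```

```text
F,tau [ -4.52   0.65  13.7  -45.59 -17.73] sd [0.71 0.21 0.45 0.01 0.01] q [-2.1700e+00  2.8950e+01  1.0359e+02 -1.0000e-02  4.7440e+01 -8.6220e+01]
t 23.625 at [541.8  48.3  69.7] [-1.7999e+02  3.0000e-02  1.7406e+02] w 0.414 gf 62.5 F [-4.49 -0.06 13.85]
shift [-0.  -0.4 -0.3] rot [-0.0001  0.0005  0.0028]
```

It's seated on the floor, with TCP height 69.7 = 64.8 + 5. Easing off 1 mm and releasing.

arm_command(deltas=[[[0,0,-0.8],[0,0,0],-1],[[0,0,0],[0,0,0],-1],[[0,0,0],[0,0,0],1],[[0,0,0],[0,0,0],1],[[0,0,0],[0,0,0],1],[[0,0,0],[0,0,0],1],[[0,0,0],[0,0,0],1]])

```text
time_s: 24.5
tool_pos: [0.5418, 0.0483, 0.069]
tcp_rot: [-180.0, -0.0, 174.1]
force: [0.7, 0.2, 0.3]
gripper_width: 1.0
grasp_force: 0.0
```

arm_command(deltas=[[[0,0,-15],[0,0,0],1],[[0,0,-25],[0,0,0],1],[[0,0,-30],[0,0,0],1],[[0,0,-20],[0,0,0],1],[[0,0,0],[0,0,0],1]])

```text
time_s: 25.12
tool_pos: [0.5434, 0.0483, 0.1615]
tcp_rot: [180.0, 0.3, 174.1]
force: [-0.0, 0.6, 0.4]
gripper_width: 1.002
grasp_force: 0.0
```

```bash
python3 - <<'E'
from h import *
im,p=module(); cv2.imwrite('pics/w3.png',im); togo(502.3,-306.6,152,164.9)
E
```

```text
obj [540.3  48.6] [36.1 91.1] 83.96 z 80.2 [ 292  145   52  120 5826]
t 25.175 at [542.5  48.3 160.2] [1.8000e+02 1.4000e-01 1.7405e+02] w 0.999 gf 0.0 F [-0.32  0.41 -0.03]
shift [   3.2 -357.1    8.2] rot [0.0003 0.0024 0.1597]
```

View pics/w3.png

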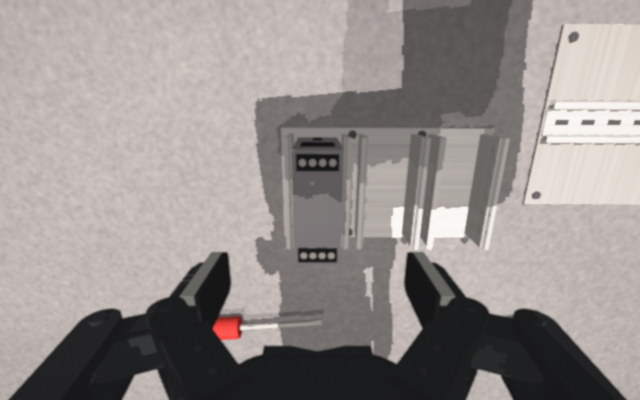

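B stands in slot 1 at px (318,205) with its top at 80.2 mm, so it is fully down and square. The back plate is at the right, px (590,120). Back to A.

arm_command(deltas=[[[0,-25,0],[0,0,0],1],[[0,-45,0],[0,0,0],1],[[0,-50,0],[0,0,0],1],[[0.5,-50,0],[0,0,0],1],[[0.5,-50,0],[0,0,0],1],[[1,-50,2],[0,0,0],1],[[1,-50,4],[0,0,0],1],[[0.5,-37,2],[0,0,0.08],1],[[0,0,0],[0,0,0.08],1],[[0,0,0],[0,0,0],1]])

```text
time_s: 26.42
tool_pos: [0.5005, -0.3063, 0.1499]
tcp_rot: [179.9, -0.1, 164.9]
force: [0.5, -0.3, -0.5]
gripper_width: 0.998
grasp_force: 0.0
```

```bash
python3 - <<'E'
from h import *
module(); togo(502.3,-306.6,62,164.9)
E
```

```text
obj [ 501.6 -306.5] [36.1 90.1] 74.91 z 75.2 [ 292  155   53  120 5995]
obj [ 542.1 -576.6] [56.8  5.9] 10.79 z 76.5 [   0  311   46   73 1751]
t 26.475 at [ 500.7 -305.9  150.1] [ 1.7995e+02 -1.1000e-01  1.6496e+02] w 1.002 gf 0.0 F [ 0.51 -0.25  0.52]
shift [-1.9 -0.3 88.1] rot [ 0.0008 -0.002   0.0011]
```

arm_command(deltas=[[[-1,0,20],[0,0,0],1],[[0,0,30],[0,0,0],1],[[0,0,25],[0,0,0],1],[[0,0,12],[0,0,0],1],[[0,0,0],[0,0,0],1],[[0,0,0],[0,0,0],-1],[[0,0,0],[0,0,0],-1],[[0,0,0],[0,0,0],-1],[[0,0,0],[0,0,0],-1],[[0,0,0],[0,0,0],-1]])

```text
time_s: 27.72
tool_pos: [0.5029, -0.3069, 0.0652]
tcp_rot: [-180.0, 0.1, 164.9]
force: [0.2, 0.7, 5.5]
gripper_width: 0.412
grasp_force: 61.0
```

arm_command(deltas=[[[0,0,0],[0,0,0],-1],[[0,0,-5],[0,0,0],-1],[[0,0,-20],[0,0,0],-1],[[0,0,-30],[0,0,0],-1],[[0,0,-35],[0,0,0],-1],[[0,0,-35],[0,0,0],-1],[[0,0,-25],[0,0,0],-1],[[0,0,0],[0,0,0],-1]])

```text
time_s: 28.72
tool_pos: [0.5031, -0.3073, 0.2158]
tcp_rot: [-179.9, 0.2, 164.9]
force: [-0.5, 0.1, -5.6]
gripper_width: 0.414
grasp_force: 60.7
```

```bash
python3 - <<'E'
from h import *
togo(514,321,210,173.9)
for n,(a,b,c,d) in dict(scene=(398,212,468,275),side=(272,114,345,152)).items():
    im,p=cloud(n); q=p[b:d,a:c].reshape(-1,3)*1000; q=q[(q[:,2]>8)&(q[:,2]<14)&(q[:,1]>250)&(q[:,1]<395)]
    q=q[abs(q[:,0]-513+.105*(q[:,1]-321))<30]
    r=cv2.minAreaRect(q[:,:2].astype(np.float32)); print(n,'rail',r,len(q),np.median(q[:,0]))
E
```

```text
t 28.725 at [ 503.1 -307.3  215.8] [-179.91    0.19  164.89] w 0.414 gf 60.7 F [-0.48  0.11 -5.59]
shift [153.3 609.5   4.3] rot [-0.0018  0.0031 -0.1573]
scene rail ((510.1868896484375, 325.99200439453125), (124.96369934082031, 38.92311477661133), 83.90019989013672) 221 501.71950965960974
side rail ((496.397705078125, 326.3783264160156), (127.98123168945312, 5.398177623748779), 83.99302673339844) 44 495.78190191256977
```

arm_command(deltas=[[[6,25,0],[0,0,0],-1],[[11,45,0],[0,0,0],-1],[[12,50,0],[0,0,0],-1],[[12,50,0],[0,0,0],-1],[[12,50,0],[0,0,0],-1],[[12,50,0],[0,0,0],-1],[[12,50,0],[0,0,0],-1],[[11,45,0],[0,0,0],-1],[[6,25,0],[0,0,-0.08],-1],[[0,0,0],[0,0,-0.077],-1]])

```text
time_s: 30.08
tool_pos: [0.5112, 0.0972, 0.2125]
tcp_rot: [180.0, -0.2, 174.2]
force: [-0.0, 0.6, -4.5]
gripper_width: 0.408
grasp_force: 61.4
```

```bash
cat > plate.py <<'E'
from h import *
def plate():
    for n in('wrist','scene'):
        im,p=cloud(n); q=p*1000
        near=(abs(q[...,0]-512)<115)&(abs(q[...,1]-323)<95)
        m=(near&(q[...,2]>7.5)&(q[...,2]<15)).astype(np.uint8)
        k,l,st,c=cv2.connectedComponentsWithStats(m,connectivity=8)
        i=1+st[1:,4].argmax(); r=cv2.minAreaRect(q[l==i][:,:2].astype(np.float32)); print(n,'rail',np.round(r[0],1),np.round(r[1],1),round(r[2],2),st[i])
        if n=='wrist':
            m=(near&(q[...,2]>1.8)&(q[...,2]<15)).astype(np.uint8); k,l,st,c=cv2.connectedComponentsWithStats(m,connectivity=4)
            i=1+st[1:,4].argmax(); r=cv2.minAreaRect(q[l==i][:,:2].astype(np.float32)); print(n,'plate',np.round(r[0],1),np.round(r[1],1),round(r[2],2),st[i])
    return im
E
python3 - <<'E'
from plate import *
plate(); togo(511,324,210,173.9)
E
```

```text
wrist rail [525.5 323. ] [127.1   6. ] 83.92 [464 167 115   6 628]
wrist plate [510.8 324.7] [131.9 161.8] 83.8 [  452    78   145   145 16239]
scene rail [495.6 328.1] [122.9  11.9] 85.33 [409 230  50  13 145]
t 30.175 at [511.4  95.6 212.6] [-179.98   -0.2   174.01] w 0.41 gf 61.5 F [ 0.35  0.43 -5.06]
shift [ 24.2 227.1   2.6] rot [-0.0004 -0.0034  0.002 ]
```

The plate measures 132x162 with its centre at (510.8, 324.7) and yaw -6.2. Moving over it.

arm_command(deltas=[[[3,30,0],[0,0,0],-1],[[5,45,2],[0,0,0.003],-1],[[5,50,2],[0,0,0],-1],[[5,48,2],[0,0,0],-1],[[4,35,2],[0,0,0],-1],[[2,15,2],[0,0,0],-1],[[0,5,0],[0,0,0],-1],[[0,0,0],[0,0,0],-1],[[0,0,0],[0,0,0],-1],[[0,0,0],[0,0,0],-1]])

```text
time_s: 31.42
tool_pos: [0.5144, 0.3227, 0.2042]
tcp_rot: [-180.0, 0.0, 173.6]
force: [0.6, 0.6, -5.7]
gripper_width: 0.406
grasp_force: 62.7
```

```bash
python3 - <<'E'
from h import *
togo(510.8,324.7,200,173.8); im,p=cloud('side'); im2,p2=cloud('scene')
cv2.imwrite('pics/f.png',np.hstack([cv2.resize(im[60:260,230:430],None,fx=2,fy=2),cv2.resize(im2[120:320,290:490],None,fx=2,fy=2)]))
for p in(p,p2):
    q=p.reshape(-1,3)*1000
    q=q[(abs(q[:,0]-511)<60)&(abs(q[:,1]-325)<60)&(q[:,2]>110)&(q[:,2]<225)]
    t=q[(q[:,2]<165)]; print(t.min(0),t.max(0),cv2.minAreaRect(t[:,:2].astype(np.float32)))
E
```

```text
t 31.425 at [514.4 322.7 204.2] [-179.98    0.    173.64] w 0.406 gf 62.7 F [ 0.63  0.58 -5.69]
shift [3.8 1.6 4.2] rot [-0.0003  0.0001 -0.0028]
[468.77386477 294.91292115 138.05735082] [555.63528581 312.07668103 164.88940622] ((512.0372924804688, 304.1060791015625), (10.153524398803711, 87.24607849121094), 83.6878433227539)
[469.05387812 302.0526814  139.48304985] [561.00327132 337.84514595 164.94641476] ((515.437744140625, 324.1878662109375), (35.8735237121582, 89.7110595703125), 83.9958267211914)
```

View pics/f.png

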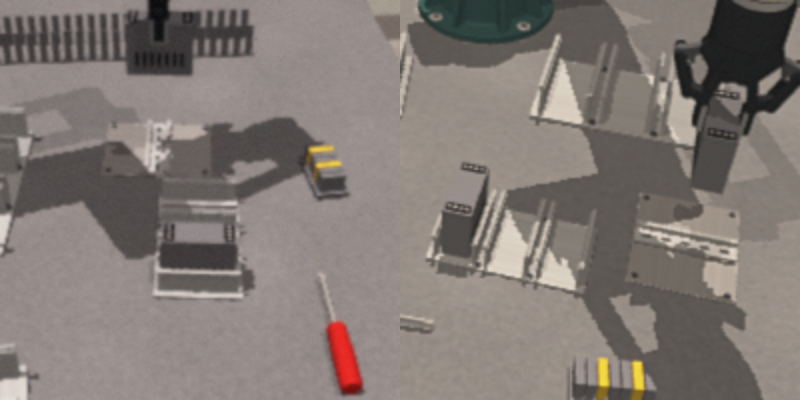

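The left panel shows B standing in the rack slot at (200,245). In both panels A is held upright over the plate, at (160,45) and (718,140), and the strip and screwdriver are where they were. Making a final fine trim, then holding still.

arm_command(deltas=[[[3.5,1.5,2],[0,0,-0.002],-1],[[0,0,0],[0,0,0],-1],[[0,0,0],[0,0,0],-1],[[0,0,0],[0,0,0],-1],[[0,0,0],[0,0,0],-1],[[0,0,0],[0,0,0],-1],[[0,0,0],[0,0,0],-1],[[0,0,0],[0,0,0],-1]])

```text
time_s: 32.52
tool_pos: [0.5109, 0.3255, 0.2021]
tcp_rot: [-180.0, -0.0, 173.8]
force: [0.1, 1.2, -4.3]
gripper_width: 0.413
grasp_force: 62.8
```

```bash
python3 - <<'E'
from h import *
togo(510.8,324.7,200,173.8); print(readout.observe()['joint_velocities'].round(2)); print(job.sign_off())
E
```

```text
t 32.525 at [510.9 325.5 202.1] [-179.99   -0.    173.82] w 0.413 gf 62.8 F [ 0.09  1.23 -4.35]
shift [-0.  -0.8  2.1] rot [-0.0001 -0.0001  0.0004]
[-0.15 -0.08  0.11  0.1   0.13 -0.06]
the job is handed in; nothing more can be done
None
```

I handed the job in at 32.5 s: module_b is the lighter (about 0.25 kg) and stands fully down in slot 1, released; module_a (about 0.5 kg) is held still and upright about 126 mm above the middle of the rail, square across it.

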